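# Clear the lemon board and stand it in the rack

## Task

Clear up after juicing: get the squeezed lemon half off the bamboo board and into the open compost caddy below the end of the counter, then stand the board upright on its long edge in the empty front slot of the rack it is lying against. Leave the white board standing in the slot behind it, and leave the bottle, the funnel and the spatula where they are.

Things in the scene. Friction and masses are not known exactly. Their poses are not given: they have to be found in the camera images.
- board: Bamboo board with darker ends, 240 (its x) x 190 (y) x 15 mm, 0.42 kg give or take a quarter, edges rounded 3 mm; loose. Origin: centre of its underside. Starts level, underside 20 mm above the counter, resting on the fiddle rail and the rack's lip. Its +y edge lies 6 to 20 mm past the lip, over the front slot; its -y edge hangs free about 45 to 75 mm out past the counter's end.
- board_mid (a point): Middle of the bamboo board (7.5 mm above its origin), axes as the board. Tipped up from under its free -y edge, the board turns on the rack's lip and its +y edge drops into the slot. Too wide to grip across.
- lemon_half: Squeezed lemon half, a yellow dome 60 mm across and 33 mm high, 40 g, cut face down on the bamboo board; slides when pushed. Origin: centre of the cut face.
- rack: Steel board rack fixed to the counter, 320 mm long (its x). From -y: front lip 4 mm thick, top 20 mm above the counter; front slot 25 mm wide, floor 3 mm above the counter; bent-rod divider (7 mm rod, 200 mm wide, 123 mm high, axis at y = +16 mm); second slot, 20 mm, with the white board; like divider at y = +43 mm. Origin: on the counter, under the middle of the front slot.
- rack_slot (a point): Middle of the front slot's floor, axes as the rack. A board here stays up when upright or leaning back (+y) on the divider, at most about 6 degrees; else it slumps forward over the lip.
- caddy: Tilt-out compost caddy: open grey bin behind a wooden door, fixed open below the counter's end. Bin 310 (its x) x 210 (y) mm, walls 5 mm, tilted 20 degrees; its back runs in under the counter, its front rim (130 mm above its floor) is 59 mm below the counter top and 175 mm out from the counter's end. Origin: centre of the underside of its floor; z points out of the mouth.
- counter_end (a point): Point on the counter's end edge above the middle of the caddy, at the height of the counter top; x runs along the edge, y inward over the counter. Grey concrete, 40 mm thick, top at height 0; on it, along this edge, a dark timber fiddle rail 18 mm wide (y from 0) and 20 mm high.
- white_board: White plastic board, 240 x 12 x 170 mm, standing loose in the rack's second slot. Origin: middle of its lower edge. Leave it.
- bottle: Green glass bottle with a black twist cap, 72 mm across, 230 mm high, standing beyond the rack. Origin: centre of its foot. Leave it.
- funnel: Small steel funnel standing mouth down, 92 mm across, 110 mm high. Origin: centre of its mouth on the counter. Leave it.
- spatula: Wooden spatula lying on the counter behind the rack. Origin: under its middle. Leave it.
- juicer: Aluminium citrus juicer with its hinged top raised, 170 x 260 mm, about 460 mm high with the lever; fixed. Origin: centre of its foot.

How it is judged:
By the outcome, as a careful person would: the job done as asked, in the order asked, and still so for the second after the job is handed in, with the robot touching nothing.
It also fails if it takes over 48 s, if anything falls off the work surface, if the arm or the gripper's body presses on something with over 40 N, if the wrist force passes 120 N, or if a joint passes its speed limit or range.

## Robot

A 7-joint arm with a two-finger parallel gripper is mounted at the origin on the work surface. World frame = base frame: x ahead of the robot, y to its left, z up, the work surface at z = 0. Lengths are in m, angles in degrees, forces in N, time in s.
With the tool pointing down it reaches from about 0.4 to 0.925 m from the base axis. Payload 5.6 kg.
Tool frame: the origin (TCP) lies midway between the tips of the shut fingers; the grasp point (between the pads) lies 19 mm behind it (hold_point_z is the distance from the TCP to the grasp point, in m); z points along the fingers, y is the direction in which the jaws open and shut (so a half turn about z gives the same grasp; the last joint's range is limited). The gripper opens to 85 mm and grips with 20 to 120 N. Pads are 22 mm wide; open, the fingers measure 114 mm over their backs; the gripper's body (76 mm by 85 mm) begins 54 mm behind the grasp point. The pads swing forward as they close: fully open they stand 13 mm farther back than shut.
Start: joints at [-72.078, 26.786, -0.665, 91.828, 0.344, 61.387, -3.226], TCP at [0.226, 0.609, 0.231] pointing down, gripper open.
Joint ranges: [-144.91, 144.91], [-17.63, 115.5], [-89.93, 88.59], [15.96, 139.68], [-74.01, 254.01], [8.47, 105.57], [-167.45, 167.45]. Speed limits (degrees/s): [147.25, 147.25, 180, 180, 180, 180, 180].

## Interface

Orientations are given as a 3x3 rotation matrix whose columns are the frame's x, y, z axes.
In Python, from bench import observe, read_camera, camera_params, finish_job, hold_point_z gives the robot as it stands.
- The arm moves only by the tool servo_tool, never from a script. Its argument "motion" is a list of rows, each a list of 3 entries, a list of its own where there are three numbers: the gripper's target within -1 to 1 (fully open at 1, half-way at 0, shut at -1), then the shift along the tool's x, y, z in units of 25 mm (1.0 is 25 mm), then the turn about the tool's z in units of 5 degrees (1.0 is 5 degrees). In form: [[gripper, [dx, dy, dz], turn], ...]. A call has 1 to 20 rows; each row is the pose to reach, as a shift and turn from the pose commanded when the call began, along the tool's axes at that moment; what a row does not reach only later rows make up. A row lasts 1/10 s, in which the tool goes at most 50 mm and 8.59 degrees, less where a joint would pass 70% of its speed; a pose out of reach is approached as far as the arm can. A call with a gripper value outside its range is refused whole. The fingers move at their own pace and stop on an object; "grip_force" is the grip in N (left out, the last holds). Time passes only in rows, so rows that repeat a pose let the fingers close. It gives the time, the measured TCP pose, the force and the opening at its end, in the units of the state.
- observe(): the state, without advancing time (a new reading comes with each control period).
- read_camera(name): name is "scene" or "top" or "wrist"; returns (picture, depth): 420x560x3 uint8, blue, green, red; 420x560 float32, m along the optical axis (not along the pixel's ray), 0 where there is no reading.
- camera_params(name): a dict with "fx", "fy", "cx", "cy" (pixels), "extrinsics" (4x4, takes a point from camera to world coordinates); the wrist camera has in their place "hand_eye" (4x4, takes a point from camera to tool coordinates, whose origin is the TCP and whose axes are the flange's). Camera axes: x right, y up, looking along -z (the intrinsics and any distortion apply to the point x, -y, -z); pixel columns grow to the right and rows downward; lengths in m; the calibration is good to about 2 mm. A picture is of the moment at which its call begins: read the wrist's pose just before it. camera_params takes no time and is no camera call.
- finish_job(): hands the job in, once; it reports no verdict.
The state is a dict: "t": time; "qpos": joint angles; "joint_velocities": joint speeds; "tau": joint torques, N m; "tcp_pos": TCP position; "ee_rot": TCP orientation; "wrist_force": force on the tool from outside, world axes, zero at the start; "ft_torque": the same for the moment, N m; "gripper_width": finger opening in m.
Only numpy, scipy, OpenCV 4.12 (cv2) and the standard library are available. Lean on these libraries where they do the work, as an engineer would, in place of code of your own. Each camera call takes 0.05 s, during which the arm holds its last target. There are 200 camera calls.

## Working session

There is one attempt and no reset: what is moved stays moved. The work goes in short steps, Python scripts to look and compute and a tool call to move; the robot and the scene stay as the last step left them, time stands still between calls to the robot, and variables do not carry over. Pictures are saved under pics/ and viewed, about 8 in all and at most 12, crops included, and the job is handed in when it is done.

Besides the shell and the picture viewer there is one more tool, called after "Emit:" by a JSON object that holds its "op" and its "data". servo_tool: Moves the arm, as the interface text tells. Its arguments: {"type":"object","properties":{"motion":{"type":"array","items":{"type":"array"}},"grip_force":{"type":"number"}},"required":["motion"]}

```bash
ls; mkdir -p pics
python3 - <<'E'
from bench import *
import cv2,numpy as np
print(observe()); print(hold_point_z)
for n in("scene","top","wrist"):
    p,d=read_camera(n);cv2.imwrite(f"pics/{n}0.png",p);np.save(f"pics/{n}0.npy",d)
    print(n,camera_params(n),(d>0).mean())
a=cv2.imread("pics/scene0.png");b=cv2.imread("pics/top0.png")
E
```

```text
pics
{'t': 0.0, 'qpos': array([-72.07851237,  26.83856076,  -0.66114999,  91.88139393,
         0.34286386,  61.38742593,  -3.22412498]), 'joint_velocities': array([-0.03283051, -0.04259293,  0.05993742, -0.06284047,  0.06880113,
       -0.06073478,  0.05702004]), 'tau': array([ 3.56675873e-04, -5.32383084e+01,  2.15504388e-02, -2.51305318e+01,
        1.14436919e-02,  7.93444138e-03, -5.23690318e-06]), 'tcp_pos': array([0.22631383, 0.6087229 , 0.23030589]), 'ee_rot': array([[-9.37337195e-01,  3.48423201e-01, -5.06363662e-04],
       [ 3.48423541e-01,  9.37335536e-01, -1.76925497e-03],
       [-1.41816827e-04, -1.83481751e-03, -9.99998307e-01]]), 'wrist_force': array([ 1.30163953, -0.23230494, -0.1657991 ]), 'ft_torque': array([0.05904493, 0.04520676, 0.020985  ]), 'gripper_width': 0.08519878091241023}
0.0187
scene {'fx': 489.2224555270421, 'fy': 489.2224555270421, 'cx': 281.8054571043069, 'cy': 206.51831691639956, 'extrinsics': array([[ 9.01236441e-03, -7.78126826e-01,  6.28042531e-01,
         1.44981824e+00],
       [ 9.99883234e-01, -7.38689871e-04, -1.52634670e-02,
         1.14
[... 367 characters left out ...]
55,  0.38828057],
       [-0.99981759,  0.00178011, -0.01901635,  0.12508997],
       [-0.01854199,  0.14833761,  0.98876294,  1.13816134],
       [ 0.        ,  0.        ,  0.        ,  1.        ]])} 0.9957100340136055
wrist {'fx': 369.4474673238881, 'fy': 369.4474673238881, 'cx': 275.998141266263, 'cy': 209.0601915814529, 'hand_eye': array([[ 4.96059965e-04,  9.58667353e-01,  2.84528840e-01,
         7.17254275e-02],
       [ 9.99999532e-01, -7.12041091e-04,  6.55648176e-04,
        -1.25291743e-03],
       [ 8.31144727e-04,  2.84528382e-01, -9.58667257e-01,
        -1.42780500e-01],
       [ 0.00000000e+00,  0.00000000e+00,  0.00000000e+00,
         1.00000000e+00]])} 0.9960841836734694
```

View pics/scene0.png

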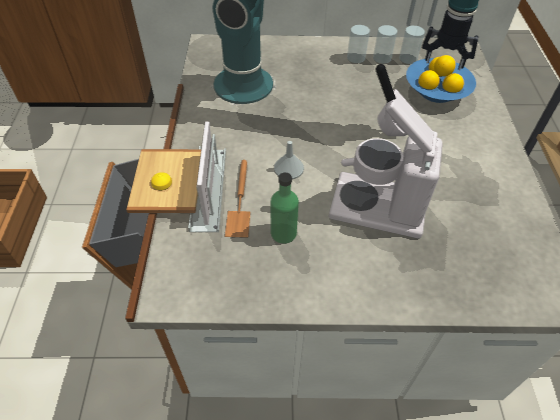

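View pics/top0.png

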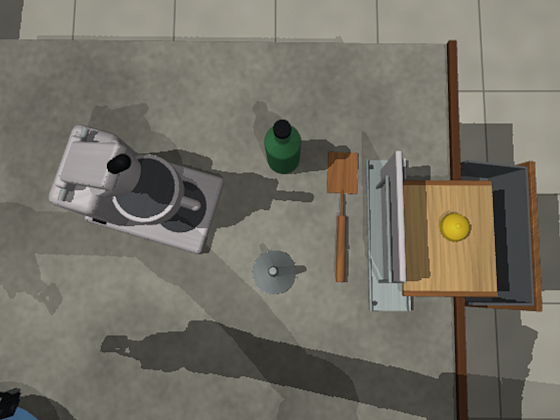

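The scene view shows the board at about (165,180), with the lemon at (161,181) and the caddy on the left. In the top view the board spans cols 403–497 and rows 180–296, the lemon is at (455,227), the rack is at cols 368–410, the rail is at col 457, and the caddy runs to col 540.

```bash
cat > h.py <<'E'
import cv2,numpy as np
from bench import *
P=camera_params
def cloud(n,d,p=None):
    c=P(n);E=c["extrinsics"] if "extrinsics" in c else p@c["hand_eye"]
    v,u=np.mgrid[:420,:560]
    X=np.stack([(u-c["cx"])/c["fx"]*d,-(v-c["cy"])/c["fy"]*d,-d],-1)
    return X@E[:3,:3].T+E[:3,3]
def toolpose(s):
    T=np.eye(4);T[:3,:3]=s["ee_rot"];T[:3,3]=s["tcp_pos"];return T
def rect(pts):
    r=cv2.minAreaRect((pts*1000).astype(np.float32));b=cv2.boxPoints(r);return np.round(r[0],1),np.round(r[1],1),round(r[2],2),b.round(1)
E
python3 - <<'E'
from h import *
for n in("top","scene"):
    p=cv2.imread(f"pics/{n}0.png");d=np.load(f"pics/{n}0.npy");C=cloud(n,d)
    h=cv2.cvtColor(p,cv2.COLOR_BGR2HSV);H,S,V=[h[...,i] for i in range(3)]
    z=C[...,2];ok=d>0
    lem=ok&(H>22)&(H<33)&(S>190)&(z>0.03)&(z<.09)&(C[...,1]<-.1)
    q=C[lem];print(n,"lemon",lem.sum(),q.min(0),q.max(0),np.median(q,0))
    b=ok&(abs(z-.035)<.006)&(H<30)&(S>40)&(C[...,1]<-.05)&(C[...,0]>.2)
    k=cv2.morphologyEx(b.astype(np.uint8),cv2.MORPH_OPEN,np.ones((3,3)))
    N,L,st,_=cv2.connectedComponentsWithStats(k);i=1+np.argmax(st[1:,4]);m=L==i
    print("board",st[i],np.median(z[m]),rect(C[m][:,:2]))
    # rail: dark brown z ~.02
    r=ok&(abs(z-.02)<.005)&(H<15)&(S>80)&(C[...,1]<-.1)
    print("rail",r.sum(),rect(C[r][:,:2]))
    for nm,lo,hi in(("z.17 white",.13,.2),):
        w=ok&(z>lo)&(z<hi)&(C[...,1]<0)&(C[...,0]>.1);print(nm,w.sum(),rect(C[w][:,:2]) if w.sum() else'')
    g=ok&(z<-.03)&(z>-.3)&(V<120)&(S<60)&(C[...,1]<-.25)
    print("bin",rect(C[g][:,:2]),np.percentile(C[g][:,2],[1,50,99]))
    print("counter z",np.median(z[(abs(C[...,0]-.3)<.05)&(abs(C[...,1]-.2)<.05)]))
    # rod & lip
    l=ok&(abs(z-.02)<.006)&(S<60)&(C[...,1]<-.0)&(C[...,1]>-.25)&(C[...,0]>.2)&(C[...,0]<.75)
    print("lip?",l.sum(),rect(C[l][:,:2]) if l.sum() else '')
    rod=ok&(z>.1)&(z<.135)&(C[...,1]<0)&(C[...,1]>-.25)&(C[...,0]>.2)&(C[...,0]<.75)
    print("rod?",rod.sum(),rect(C[rod][:,:2]) if rod.sum() else '')
p=cv2.imread("pics/top0.png")[130:330,340:560];cv2.imwrite("pics/crop1.png",cv2.resize(p,None,fx=3.6,fy=3,interpolation=2)[:600])
E
```

```text
top lemon 632 [ 0.4803772  -0.23662122  0.0325395 ] [ 0.53524596 -0.18247659  0.07019398] [ 0.50575071 -0.20618773  0.05804036]
board [ 403  180   95  117 9707] 0.034508339291512646 (array([ 488.2, -201.2]), array([190.8, 239.8]), 89.89, array([[ 368.2, -296.4],
       [ 607.9, -296.8],
       [ 608.3, -106. ],
       [ 368.5, -105.6]], dtype=float32))
rail 2161 (array([ 526.1, -172.9]), array([126.1, 796.5]), 89.12, array([[ 127. , -229.8],
       [ 923.4, -242. ],
       [ 925.3, -116. ],
       [ 128.9, -103.8]], dtype=float32))
z.17 white 1404 (array([517.4, -76.6]), array([238.1,  13.5]), 0.32, array([[398.3, -70.6],
       [398.4, -84. ],
       [636.5, -82.7],
       [636.4, -69.2]], dtype=float32))
bin (array([ 500.4, -345.4]), array([318.1, 173. ]), 0.99, array([[ 339.8, -261.7],
       [ 342.8, -434.6],
       [ 660.9, -429.1],
       [ 657.9, -256.2]], dtype=float32)) [-0.16929435 -0.10137082 -0.03654925]
counter z -0.00031228133603389274
lip? 236 (array([ 490.3, -138.1]), array([196.4, 510.4]), 89.07, array([[ 233.5, -232.2],
       [ 743.9, -240.5],
       [ 747.1,  -44.
[... 835 characters left out ...]
.5, -70.3],
       [393.6, -83.6],
       [636.9, -82.6],
       [636.8, -69.3]], dtype=float32))
bin (array([ -22.7, -401.7]), array([1387.5,  249.7]), 1.69, array([[-719.8, -297.4],
       [-712.5, -547. ],
       [ 674.4, -505.9],
       [ 667.1, -256.4]], dtype=float32)) [-0.20121663 -0.10321372 -0.03401187]
counter z -0.00025779539349046754
lip? 101 (array([ 453.6, -138.1]), array([195.6, 427. ]), 89.23, array([[ 238.8, -233. ],
       [ 665.8, -238.8],
       [ 668.4,  -43.1],
       [ 241.5,  -37.4]], dtype=float32))
rod? 363 (array([514.8, -76.7]), array([245.1,  34.8]), 0.07, array([[392.2, -59.5],
       [392.3, -94.3],
       [637.4, -94. ],
       [637.3, -59.2]], dtype=float32))
```

View pics/crop1.png

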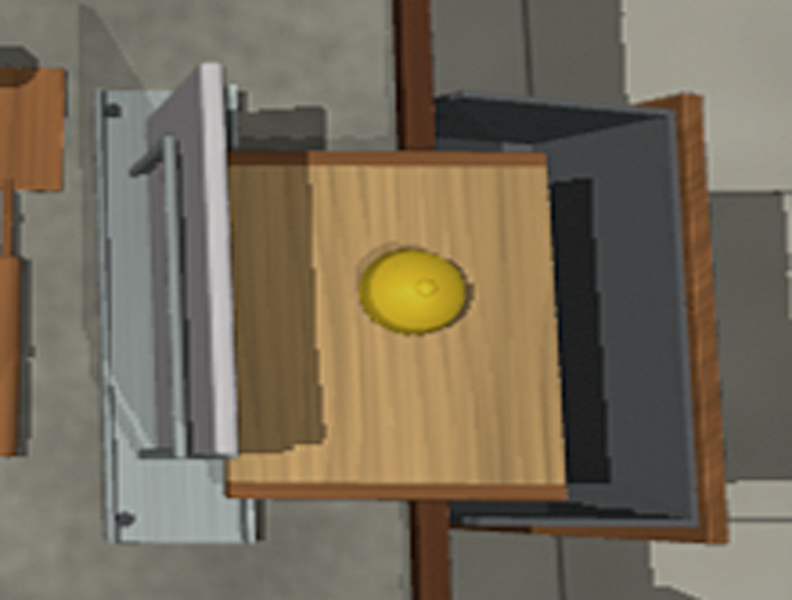

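The crop confirms that the board lies square to the world axes, with the lip just under its left edge and open caddy below its right. I have enough to start, so I'm moving over the lemon and turning the jaws along world x.

Emit:
{"op": "servo_tool", "data": {"motion": [[1,[-0.85,-1.28,0],0.6],[1,[-1.7,-2.57,0],1.2],[1,[-2.55,-3.85,0],1.8],[1,[-3.4,-5.14,0],2.4],[1,[-4.25,-6.42,0],3.0],[1,[-5.1,-7.7,0],3.6],[1,[-5.95,-8.99,0],4.2],[1,[-6.8,-10.27,0],4.8],[1,[-8.05,-11.64,0],5.56],[1,[-9.3,-13.0,0],6.32],[1,[-10.56,-14.37,0],7.08],[1,[-11.8,-15.73,0],7.84],[1,[-13.07,-17.1,0],8.6],[1,[-14.3,-18.46,0],9.36],[1,[-15.57,-19.83,0],10.12],[1,[-16.8,-21.2,0],10.9],[1,[-18.08,-22.56,0],11.64],[1,[-19.3,-23.9,0],12.4],[1,[-20.6,-25.3,0],13.2],[1,[-21.84,-26.65,0],13.92]], "grip_force": 25}}

```text
t: 2.15
tcp_pos: [0.5066, -0.2071, 0.2312]
ee_rot: [[0.002, 1.0, 0.0], [1.0, -0.002, 0.0], [0.0, 0.0, -1.0]]
wrist_force: [0.1, -1.2, -0.4]
gripper_width: 0.0852
```

Run:
```python
from h import *
s=observe();T=toolpose(s)
p,d=read_camera("wrist");C=cloud("wrist",d,T)
cv2.imwrite("pics/w1.png",p)
print(s["t"],s["tcp_pos"],s["ee_rot"].round(3),s["wrist_force"])
h=cv2.cvtColor(p,cv2.COLOR_BGR2HSV);H,S,V=[h[...,i] for i in range(3)];z=C[...,2]
lem=(H>22)&(H<33)&(S>190)&(z>.037)&(z<.09)
q=C[lem];print("lemon",lem.sum(),np.percentile(q,[.5,99.5],0))
b=(abs(z-.035)<.006)&(H<30)&(S>40);print("board",np.median(z[b]),rect(C[b][:,:2]))
# saved top: rail & rack features
p=cv2.imread("pics/top0.png");d=np.load("pics/top0.npy");C=cloud("top",d);x,y,z=[C[...,i] for i in range(3)]
h=cv2.cvtColor(p,cv2.COLOR_BGR2HSV);H,S=h[...,0],h[...,1]
for x0 in(.25,.3,.7,.75):
    m=(abs(x-x0)<.02)&(abs(z-.02)<.006)&(H<15)&(S>80)&(abs(y+.24)<.05)
    print("rail",x0,m.sum(),y[m].min(),y[m].max())
for x0 in(.345,.355,.625,.635):
    m=(abs(x-x0)<.006)&(abs(y+.1)<.05)
    o=np.argsort(y[m]);print("prof",x0,[(round(a*1000),round(b*1000)) for a,b in zip(y[m][o],z[m][o])][::2])
```

```text
2.15 [ 0.50663336 -0.20714331  0.23123271] [[ 0.002  1.     0.   ]
 [ 1.    -0.002  0.   ]
 [ 0.     0.    -1.   ]] [ 0.11319359 -1.22696772 -0.37276124]
lemon 3087 [[ 0.4789852  -0.23929369  0.04178257]
 [ 0.53407999 -0.18649715  0.06884307]]
board 0.035334545329814365 (array([ 485.6, -204. ]), array([190. , 240.2]), 89.71, array([[ 365. , -298.3],
       [ 605.2, -299.6],
       [ 606.2, -109.6],
       [ 366. , -108.4]], dtype=float32))
rail 0.25 176 -0.23075546232202462 -0.21266597930600603
rail 0.3 175 -0.2322067607487239 -0.21345172226935075
rail 0.7 154 -0.23863190681217364 -0.22014564699269976
rail 0.75 147 -0.23841727498527246 -0.2209028391064188
prof 0.345 [(-150, -3), (-149, -1), (-149, 1), (-148, -3), (-147, -2), (-147, 1), (-146, -4), (-145, 0), (-145, 1), (-144, -4), (-143, -2), (-143, 1), (-141, -2), (-141, 0), (-141, 0), (-139, -1), (-139, -1), (-138, 3), (-137, 0), (-137, 0), (-136, 2), (-135, -1), (-135, 0), (-134, 3), (-133, -1), (-132, 1), (-132, 4), (-131, -2), (-130, 2), (-130, 3), (-129, -4), (-129, -1), (-128, 0), (-122, 18), (-122, 20), (-121, 21), (-121, 7),
[... 4524 characters left out ...]
), (-81, 171), (-80, 173), (-79, 173), (-79, 173), (-77, 172), (-77, 174), (-75, 173), (-75, 175), (-73, 173), (-73, 1), (-72, 170), (-71, 81), (-71, 163), (-71, 36), (-71, 95), (-71, 137), (-71, 106), (-71, 148), (-71, 51), (-71, 117), (-71, 107), (-70, 129), (-70, 128), (-70, 52), (-70, 149), (-70, 98), (-70, 149), (-70, 3), (-70, 40), (-70, 29), (-70, 53), (-70, 87), (-70, 41), (-70, 141), (-70, 29), (-70, 6), (-70, 6), (-70, 112), (-70, 67), (-69, 1), (-69, 1), (-68, 3), (-66, 0), (-66, 4), (-66, 5), (-65, -2), (-64, 2), (-64, 2), (-62, 1), (-62, 4), (-60, 2), (-59, 4), (-59, 4), (-58, 0), (-58, 2), (-57, 4), (-56, 1), (-56, 1), (-55, 5), (-53, 3), (-53, 5), (-52, 8), (-51, 4), (-51, 6)]
```

Emit:
{"op": "servo_tool", "data": {"motion": [[1,[-0.16,0,1.3],0],[1,[-0.16,0,2.6],0],[1,[-0.16,0,3.9],0],[1,[-0.16,0,5.2],0],[1,[-0.16,0,6.4],0],[1,[-0.16,0,7.4],0],[1,[-0.16,0,7.88],0],[1,[-0.16,0,7.88],0],[-0.2,[-0.16,0,7.88],0],[-0.6,[-0.16,0,7.88],0],[-1,[-0.16,0,7.88],0],[-1,[-0.16,0,7.88],0],[-1,[-0.16,0,7.88],0],[-1,[-0.16,0,7.88],0],[-1,[-0.16,0,7.6],0],[-1,[-0.16,0,7.0],0],[-1,[-0.16,0,6.0],0],[-1,[-0.16,0,5.0],0],[-1,[-0.16,0,5.0],0]], "grip_force": 25}}

```text
t: 4.1
tcp_pos: [0.5086, -0.2106, 0.1105]
ee_rot: [[-0.0, 1.0, 0.007], [1.0, 0.0, -0.002], [-0.002, 0.007, -1.0]]
wrist_force: [-0.3, 0.6, -0.8]
gripper_width: 0.057
```

Emit:
{"op": "servo_tool", "data": {"motion": [[-1,[-1.0,0,0],0],[-1,[-2.4,0,0],0],[-1,[-3.8,0,0],0],[-1,[-5.2,0,0],0],[-1,[-5.96,0,0],0],[-1,[-5.96,0,1.2],0],[-1,[-5.96,0,2.4],0],[-1,[-5.96,0,3.6],0],[-1,[-5.96,0,4.6],0],[-1,[-5.96,0,5.04],0],[-1,[-5.96,0,5.04],0],[1,[-5.96,0,5.04],0],[1,[-5.96,0,5.04],0],[1,[-5.96,0,5.04],0],[1,[-5.96,0,5.04],0],[1,[-5.96,0,5.04],0],[1,[-5.96,0,5.04],0]]}}

```text
t: 5.8
tcp_pos: [0.5063, -0.3584, -0.0195]
ee_rot: [[-0.0, 1.0, 0.0], [1.0, 0.0, -0.0], [-0.0, 0.0, -1.0]]
wrist_force: [-0.6, -0.5, -0.2]
gripper_width: 0.0852
```

Run:
```python
from h import *
s=observe();T=toolpose(s)
print(s["t"],s["tcp_pos"],s["wrist_force"])
a=[]
for n in("wrist","scene","top"):
    p,d=read_camera(n);C=cloud(n,d,T);a.append(p)
    h=cv2.cvtColor(p,cv2.COLOR_BGR2HSV);H,S=h[...,0],h[...,1]
    l=(H>22)&(H<33)&(S>170)&(C[...,1]<-.1)&(C[...,2]>-.3)&(C[...,2]<.2)&(C[...,0]>.3)&(C[...,0]<.7);print(n,l.sum(),np.median(C[l],0) if l.any() else'')
cv2.imwrite("pics/c2.png",np.hstack([cv2.resize(a[0],(400,300)),cv2.resize(a[2][100:340,240:560],(400,300))]))
```

```text
5.8 [ 0.50631921 -0.35844872 -0.0194573 ] [-0.60943767 -0.49941633 -0.16330616]
wrist 3816 [ 0.50840141 -0.3390675  -0.11456639]
scene 184 [ 0.52064981 -0.33498182 -0.12171689]
top 0
```

View pics/c2.png

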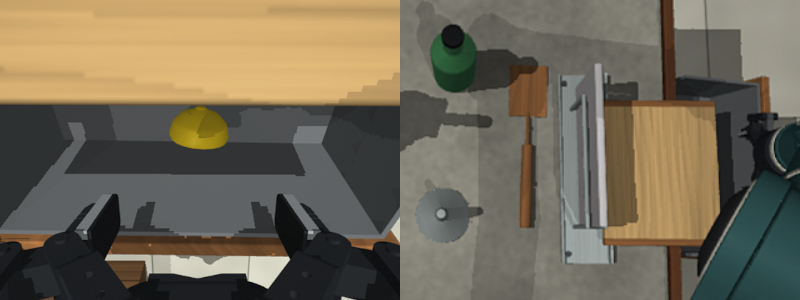

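The wrist view shows the lemon dome in the bin at about (200,128), and the board now bare. Next I push the board's free edge gently toward the rack with the sides of the open fingers, until it stops on the divider.

Emit:
{"op": "servo_tool", "data": {"motion": [[1,[0.3,-0.3,-0.15],0],[1,[0.7,-0.6,-0.3],0],[1,[1.1,-0.77,-0.38],0],[1,[1.5,-0.77,-0.38],0],[1,[1.8,-0.77,-0.38],0],[1,[2.0,-0.77,-0.38],0],[1,[2.1,-0.77,-0.38],0],[1,[2.2,-0.77,-0.38],0],[1,[2.3,-0.77,-0.38],0],[1,[2.3,-0.77,-0.38],0]]}}

```text
t: 6.95
tcp_pos: [0.4869, -0.3012, -0.0102]
ee_rot: [[0.0, 1.0, 0.0], [1.0, -0.0, -0.0], [-0.0, 0.0, -1.0]]
wrist_force: [0.7, -1.3, -0.6]
gripper_width: 0.0855
```

```bash
cat > look.py <<'E'
from h import *
s=observe();T=toolpose(s);print(s["t"],s["tcp_pos"].round(4),s["wrist_force"].round(1))
p,d=read_camera("wrist");C=cloud("wrist",d,T);h=cv2.cvtColor(p,cv2.COLOR_BGR2HSV)
m=(h[...,0]<30)&(h[...,1]>40)&(C[...,1]>-.33)&(C[...,1]<-.05)&(C[...,2]>.01)&(C[...,2]<.25)
q=C[m];print(m.sum(),"x",np.percentile(q[:,0],[.5,99.5]).round(4))
f=np.polyfit(q[:,1],q[:,2],1);print("tilt",np.degrees(np.arctan(-f[0])).round(2))
for a in np.percentile(q[:,1],[1,25,50,75,99]):
    k=abs(q[:,1]-a)<.004;print("y,z",a.round(4),np.median(q[k,2]).round(4))
E
python3 look.py
```

```text
6.95 [ 0.4869 -0.3012 -0.0102] [ 0.7 -1.3 -0.6]
173206 x [0.4102 0.5658]
tilt -0.55
y,z -0.2895 0.0351
y,z -0.2657 0.0352
y,z -0.244 0.0352
y,z -0.2251 0.0352
y,z -0.2085 0.0352
```

Emit:
{"op": "servo_tool", "data": {"motion": [[1,[0.08,0,0],0],[1,[0.16,0,0],0],[1,[0.24,0,0],0],[1,[0.32,0,0],0],[1,[0.32,0,0],0]]}}

```text
t: 7.5
tcp_pos: [0.4876, -0.2957, -0.0096]
ee_rot: [[-0.001, 1.0, 0.002], [1.0, 0.001, -0.005], [-0.005, 0.002, -1.0]]
wrist_force: [2.0, -8.6, -2.4]
gripper_width: 0.0859
```

Emit:
{"op": "servo_tool", "data": {"motion": [[1,[0.08,0,0],0],[1,[0.16,0,0],0],[1,[0.24,0,0],0],[1,[0.24,0,0],0]]}}

```text
t: 7.9
tcp_pos: [0.4877, -0.2959, -0.0084]
ee_rot: [[0.001, 1.0, 0.005], [1.0, -0.001, -0.015], [-0.015, 0.005, -1.0]]
wrist_force: [-0.1, -19.7, -2.2]
gripper_width: 0.0851
```

Emit:
{"op": "servo_tool", "data": {"motion": [[1,[0,0,-0.1],0],[1,[0,0,-0.2],0],[1,[0.0,0,-0.3],0],[1,[0.0,0,-0.4],0],[1,[0.0,0,-0.4],0]]}}

```text
t: 8.4
tcp_pos: [0.4876, -0.2956, 0.0017]
ee_rot: [[0.001, 1.0, 0.005], [1.0, -0.001, -0.014], [-0.014, 0.005, -1.0]]
wrist_force: [0.3, -19.5, -2.2]
gripper_width: 0.0854
```

```bash
python3 look.py
```

```text
8.4 [ 0.4876 -0.2956  0.0017] [  0.3 -19.5  -2.2]
172380 x [0.4102 0.5672]
tilt 2.86
y,z -0.2831 0.0463
y,z -0.2598 0.0452
y,z -0.238 0.0438
y,z -0.2187 0.0426
y,z -0.2014 0.0416
```

Friction holds: the edge has come up 10 mm and the board is at 2.9°. I keep lifting in steps along the arc and watch the force.

Emit:
{"op": "servo_tool", "data": {"motion": [[1,[0,0,-0.15],0],[1,[0,0,-0.3],0],[1,[0.0,0,-0.45],0],[1,[0.02,0,-0.6],0],[1,[0.04,0,-0.8],0],[1,[0.06,0,-1.0],0],[1,[0.06,0,-1.0],0]]}}

```text
t: 9.15
tcp_pos: [0.4877, -0.2937, 0.0272]
ee_rot: [[0.002, 1.0, 0.005], [1.0, -0.002, -0.013], [-0.013, 0.005, -1.0]]
wrist_force: [0.2, -19.1, -0.1]
gripper_width: 0.0854
```

```bash
python3 look.py
```

```text
9.15 [ 0.4877 -0.2937  0.0272] [  0.2 -19.1  -0.1]
169748 x [0.4085 0.5691]
tilt 10.63
y,z -0.2799 0.0711
y,z -0.258 0.0673
y,z -0.2364 0.063
y,z -0.2161 0.0589
y,z -0.197 0.0554
```

Emit:
{"op": "servo_tool", "data": {"motion": [[1,[0.04,0,-0.2],0],[1,[0.09,0,-0.4],0],[1,[0.14,0,-0.6],0],[1,[0.2,0,-0.8],0],[1,[0.27,0,-1.06],0],[1,[0.34,0,-1.28],0],[1,[0.43,0,-1.5],0],[1,[0.53,0,-1.72],0],[1,[0.63,0,-1.92],0],[1,[0.74,0,-2.12],0],[1,[0.74,0,-2.12],0]]}}

```text
t: 10.3
tcp_pos: [0.4878, -0.2774, 0.0816]
ee_rot: [[0.003, 1.0, 0.007], [1.0, -0.003, -0.016], [-0.016, 0.007, -1.0]]
wrist_force: [-2.1, -22.7, 7.7]
gripper_width: 0.0854
```

```bash
python3 look.py
```

```text
10.3 [ 0.4878 -0.2774  0.0816] [ -2.1 -22.7   7.7]
163965 x [0.3965 0.5826]
tilt 28.1
y,z -0.261 0.1236
y,z -0.2416 0.1145
y,z -0.2204 0.1028
y,z -0.1979 0.0904
y,z -0.1739 0.0781
```

Emit:
{"op": "servo_tool", "data": {"motion": [[1,[0.08,0,-0.25],0],[1,[0.18,0,-0.45],0],[1,[0.3,0,-0.65],0],[1,[0.42,0,-0.85],0],[1,[0.55,0,-1.05],0],[1,[0.7,0,-1.25],0],[1,[0.86,0,-1.45],0],[1,[1.03,0,-1.63],0],[1,[1.2,0,-1.8],0],[1,[1.37,0,-1.96],0],[1,[1.53,0,-2.1],0],[1,[1.53,0,-2.1],0]]}}

```text
t: 11.55
tcp_pos: [0.4867, -0.2275, 0.1304]
ee_rot: [[-0.001, 1.0, -0.001], [1.0, 0.001, 0.001], [0.001, -0.001, -1.0]]
wrist_force: [0.2, -1.4, -0.6]
gripper_width: 0.0852
```

```bash
python3 look.py
python3 - <<'E'
from h import *
p,d=read_camera("scene");cv2.imwrite("pics/s3.png",cv2.resize(p[90:300,60:340],(800,600)))
E
```

```text
11.55 [ 0.4867 -0.2275  0.1304] [ 0.2 -1.4 -0.6]
144396 x [0.3692 0.6002]
tilt 53.78
y,z -0.2145 0.1613
y,z -0.1954 0.1516
y,z -0.1766 0.1253
y,z -0.1496 0.0874
y,z -0.1006 0.0194
```

View pics/s3.png

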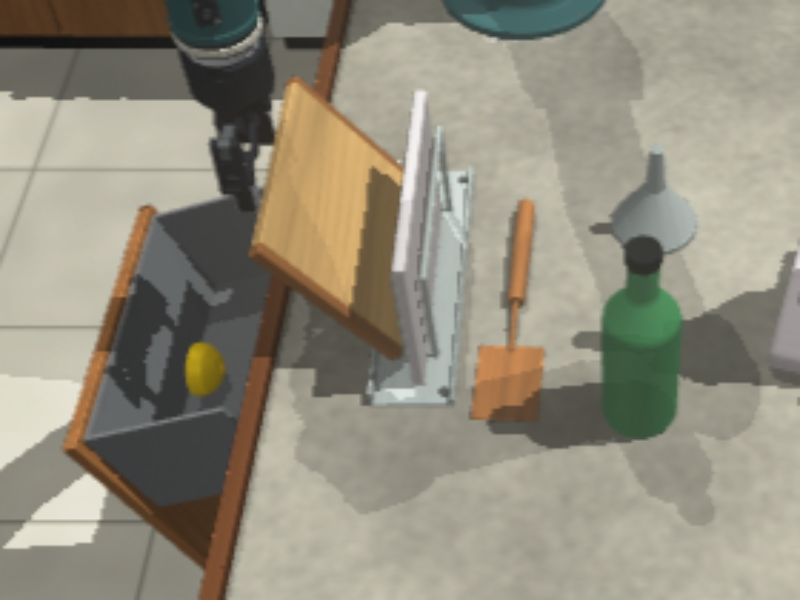

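The board is at about 54°, resting in the slot, and the lemon is still in the caddy at (203,368). I keep pushing it up slowly.

Emit:
{"op": "servo_tool", "data": {"motion": [[1,[0.1,0,-0.2],0],[1,[0.24,0,-0.4],0],[1,[0.4,0,-0.55],0],[1,[0.57,0,-0.68],0],[1,[0.74,0,-0.78],0],[1,[0.91,0,-0.87],0],[1,[1.08,0,-0.95],0],[1,[1.25,0,-1.02],0],[1,[1.42,0,-1.08],0],[1,[1.59,0,-1.13],0],[1,[1.76,0,-1.18],0],[1,[1.93,0,-1.22],0],[1,[2.1,0,-1.26],0],[1,[2.27,0,-1.3],0],[1,[2.44,0,-1.33],0],[1,[2.6,0,-1.36],0],[1,[2.75,0,-1.39],0],[1,[2.88,0,-1.42],0],[1,[3.0,0,-1.45],0],[1,[3.0,0,-1.45],0]]}}

```text
t: 13.65
tcp_pos: [0.4869, -0.153, 0.1665]
ee_rot: [[-0.001, 1.0, -0.0], [1.0, 0.001, 0.0], [0.0, -0.0, -1.0]]
wrist_force: [0.2, 0.1, -0.2]
gripper_width: 0.0851
```

```bash
python3 look.py
```

```text
13.65 [ 0.4869 -0.153   0.1665] [ 0.2  0.1 -0.2]
79046 x [0.3098 0.7096]
tilt -34.66
y,z -0.2364 0.0205
y,z -0.1314 0.1916
y,z -0.1251 0.1736
y,z -0.1183 0.137
y,z -0.1031 0.0559
```

Emit:
{"op": "servo_tool", "data": {"motion": [[1,[0.1,0,0],0],[1,[0.2,0,0],0],[1,[0.3,0,0],0],[1,[0.4,0,0],0],[1,[0.5,0,0],0],[1,[0.6,0,0],0],[1,[0.7,0,0],0],[1,[0.8,0,0],0],[1,[0.9,0,0],0],[1,[0.98,0,0],0],[1,[1.05,0,0],0],[1,[1.12,0,0],0],[1,[1.18,0,0],0],[1,[1.18,0,0],0]]}}

```text
t: 15.1
tcp_pos: [0.4869, -0.1239, 0.1665]
ee_rot: [[-0.0, 1.0, -0.0], [1.0, 0.0, 0.0], [0.0, -0.0, -1.0]]
wrist_force: [-0.6, -0.1, 0.1]
gripper_width: 0.0855
```

```bash
cat > up.py <<'E'
from h import *
s=observe();T=toolpose(s);print(s["t"],s["tcp_pos"].round(4),s["wrist_force"].round(1))
for n in("wrist","scene","top"):
    p,d=read_camera(n);C=cloud(n,d,T);h=cv2.cvtColor(p,cv2.COLOR_BGR2HSV);x,y,z=[C[...,i] for i in range(3)]
    b=(h[...,0]<30)&(h[...,1]>40)&(y>-.16)&(y<-.085)&(z>.025)&(z<.21)&(x>.36)&(x<.62)
    print(n,"board",b.sum(),[(a,np.percentile(y[k],[5,50,95]).round(4),k.sum()) for a in(.04,.08,.12,.16,.18,.193) for k in[b&(abs(z-a)<.008)] if k.sum()>5])
    if b.any():print("  x",np.percentile(x[b],[1,99]).round(3),"zmax",np.percentile(z[b],99).round(4))
    w=(h[...,1]<40)&(h[...,2]>120)&(z>.15)&(z<.185)&(y>-.1)&(y<-.05)&(x>.38)&(x<.66)
    if w.sum()>20:print("  white",rect(C[w][:,:2])[:3])
    cv2.imwrite(f"pics/u_{n}.png",p)
E
python3 up.py
```

```text
15.1 [ 0.4869 -0.1239  0.1665] [-0.6 -0.1  0.1]
wrist board 49041 [(0.12, array([-0.0982, -0.0976, -0.097 ]), np.int64(2372)), (0.16, array([-0.0986, -0.0979, -0.0973]), np.int64(6164)), (0.18, array([-0.0987, -0.0981, -0.0975]), np.int64(8212)), (0.193, array([-0.1113, -0.1033, -0.098 ]), np.int64(25409))]
  x [0.376 0.595] zmax 0.1944
  white (array([494.2, -78.6]), array([199.2,  11.6]), 0.42)
scene board 983 [(0.04, array([-0.1062, -0.1002, -0.0933]), np.int64(21)), (0.08, array([-0.108 , -0.0998, -0.0937]), np.int64(24)), (0.12, array([-0.1047, -0.0952, -0.0936]), np.int64(87)), (0.16, array([-0.1067, -0.0956, -0.0946]), np.int64(103)), (0.18, array([-0.1068, -0.0959, -0.0948]), np.int64(116)), (0.193, array([-0.1094, -0.1019, -0.0957]), np.int64(385))]
  x [0.371 0.606] zmax 0.1962
  white (array([515.9, -76. ]), array([238.8,  13.1]), 0.12)
top board 2538 [(0.04, array([-0.0956, -0.0948, -0.0943]), np.int64(22)), (0.08, array([-0.0958, -0.0952, -0.0945]), np.int64(28)), (0.12, array([-0.096 , -0.0952, -0.0937]), np.int64(223)), (0.16, array([-0.0964, -0.0957, -0.0948]), np.int64(277)), (0.18, array([-0.0968, -0.096 , -0.095 ]), np.int64(296)), (0.193, array([-0.1096, -0.1022, -0.0958]), np.int64(1226))]
  x [0.369 0.603] zmax 0.1961
  white (array([517.3, -76.2]), array([237.9,  12. ]), 0.28)
```

Emit:
{"op": "servo_tool", "data": {"motion": [[1,[0.05,0,0],0],[1,[0.1,0,0],0],[1,[0.15,0,0],0],[1,[0.2,0,0],0],[1,[0.2,0,0],0]]}}

```text
t: 15.75
tcp_pos: [0.4869, -0.12, 0.1667]
ee_rot: [[-0.0, 1.0, 0.0], [1.0, 0.0, -0.001], [-0.001, 0.0, -1.0]]
wrist_force: [-0.4, -3.8, 0.3]
gripper_width: 0.0856
```

```bash
python3 up.py
```

```text
15.75 [ 0.4869 -0.12    0.1667] [-0.4 -3.8  0.3]
wrist board 45638 [(0.12, array([-0.0969, -0.0968, -0.0962]), np.int64(45)), (0.16, array([-0.0964, -0.0958, -0.0952]), np.int64(5925)), (0.18, array([-0.0961, -0.0955, -0.095 ]), np.int64(7926)), (0.193, array([-0.1084, -0.1006, -0.0953]), np.int64(25238))]
  x [0.377 0.594] zmax 0.1944
  white (array([494.6, -78.6]), array([200.3,  11.4]), 0.38)
scene board 921 [(0.04, array([-0.107 , -0.0992, -0.0939]), np.int64(23)), (0.08, array([-0.1075, -0.0993, -0.0938]), np.int64(25)), (0.12, array([-0.1045, -0.0942, -0.0931]), np.int64(62)), (0.16, array([-0.1042, -0.0937, -0.0927]), np.int64(101)), (0.18, array([-0.1032, -0.0936, -0.0926]), np.int64(106)), (0.193, array([-0.1067, -0.0995, -0.0931]), np.int64(377))]
  x [0.37  0.607] zmax 0.1957
  white (array([514.2, -76.1]), array([247.4,  11.9]), 0.31)
top board 2331 [(0.04, array([-0.0958, -0.0953, -0.0949]), np.int64(23)), (0.08, array([-0.0953, -0.0949, -0.0942]), np.int64(24)), (0.12, array([-0.0948, -0.094 , -0.0933]), np.int64(138)), (0.16, array([-0.0942, -0.0935, -0.0926]), np.int64(253)), (0.18, array([-0.0942, -0.0934, -0.0927]), np.int64(255)), (0.193, array([-0.1068, -0.0995, -0.0931]), np.int64(1216))]
  x [0.369 0.603] zmax 0.1958
  white (array([517.3, -76.2]), array([238. ,  12.3]), 0.08)
```

It's now leaning back slightly on the divider. I back off slowly and retract.

Emit:
{"op": "servo_tool", "data": {"motion": [[1,[-0.1,0,0],0],[1,[-0.2,0,0],0],[1,[-0.3,0,0],0],[1,[-0.5,0,0],0],[1,[-0.8,0,0],0],[1,[-1.3,0,0],0],[1,[-2,0,0],0],[1,[-3,0,0],0],[1,[-4,0,-0.5],0],[1,[-5,0,-1.5],0],[1,[-5.5,0,-2.5],0],[1,[-6,0,-3.2],0],[1,[-6,0,-3.2],0],[1,[-6,0,-3.2],0],[1,[-6,0,-3.2],0]]}}

```text
t: 17.4
tcp_pos: [0.4863, -0.2683, 0.2453]
ee_rot: [[-0.001, 1.0, -0.002], [1.0, 0.001, 0.001], [0.001, -0.002, -1.0]]
wrist_force: [-0.4, 0.7, 0.4]
gripper_width: 0.0855
```

```bash
python3 up.py
python3 - <<'E'
import cv2,numpy as np
a,b=cv2.imread("pics/u_scene.png"),cv2.imread("pics/u_top.png")
cv2.imwrite("pics/f1.png",np.hstack([cv2.resize(a[90:300,60:340],(400,300)),cv2.resize(b[100:340,240:560],(400,300))]))
E
```

```text
17.4 [ 0.4863 -0.2683  0.2453] [-0.4  0.7  0.4]
wrist board 33 []
  x [0.369 0.469] zmax 0.0262
scene board 978 [(0.04, array([-0.1069, -0.0984, -0.094 ]), np.int64(21)), (0.08, array([-0.1075, -0.1   , -0.0938]), np.int64(24)), (0.12, array([-0.1054, -0.0955, -0.0935]), np.int64(88)), (0.16, array([-0.1059, -0.0954, -0.0945]), np.int64(99)), (0.18, array([-0.1073, -0.0953, -0.0945]), np.int64(117)), (0.193, array([-0.1088, -0.1014, -0.0951]), np.int64(387))]
  x [0.371 0.606] zmax 0.1959
  white (array([516. , -76.3]), array([243.6,  12.7]), 0.42)
top board 2504 [(0.04, array([-0.0962, -0.0956, -0.0952]), np.int64(24)), (0.08, array([-0.0967, -0.0958, -0.0953]), np.int64(23)), (0.12, array([-0.0962, -0.0955, -0.0938]), np.int64(230)), (0.16, array([-0.0964, -0.0956, -0.0948]), np.int64(261)), (0.18, array([-0.0966, -0.0956, -0.0948]), np.int64(297)), (0.193, array([-0.1093, -0.1018, -0.0956]), np.int64(1226))]
  x [0.369 0.603] zmax 0.1957
  white (array([517.4, -76. ]), array([238. ,  12.1]), 0.46)
```

View pics/f1.png

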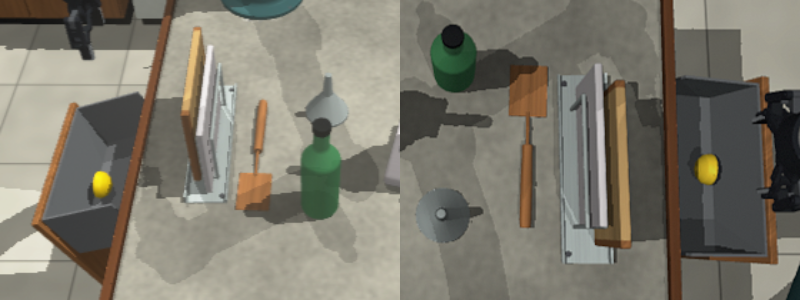

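The board stands upright at about (195,105) in the left view, in the slot in front of the white board. The lemon is in the caddy at (707,170), and the gripper is clear.

```bash
python3 -c "
from bench import *
print(finish_job())"
```

```text
the job is handed in; nothing more can be done
None
```

The lemon half is in the compost caddy, and the bamboo board is standing on its long edge in the rack's front slot. I handed the job in at about 17.5 s of the 48 s.

- **Lemon:** I gripped it and released it inside the caddy. The last pictures still show it there.
- **Board:** The tool could only point down, so I pressed the free edge with the sides of the open fingers. I then lifted it along its arc until the far edge dropped into the slot. The highest wrist force I read was about 24 N.
- **Last checks:** With the gripper clear, the top camera puts the board's back face at y = -0.0956 m at every height. That means it stands upright to within measuring error and is not leaning back on the divider. Its top is at 0.196 m, as expected.
- **Everything else:** The white board measured the same position as at the start, within about 1 mm. The bottle, funnel and spatula look unmoved in the pictures; I did not measure them.
- **Disagreement:** The wrist camera read positions about 3 mm off from the top camera, so I worked between the two for the lemon and used force readings for the board.

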